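Clamp a stuck spice jar: five clicks of the ratchet lever, and hold

TASK

The cap of the spice jar is stuck and I want to twist it off: stand the jar upright in the bench clamp, midway between the two rubber jaws and on the yellow centre mark, and let go of it. Then draw the clamp's lever round by its red knob exactly five clicks from its rest, so that the jaws squeeze the jar - never on to the sixth click, which could crack the glass - and finish while still holding the knob there, because the lever springs back if it is let go. Leave the mug, the tin and the salt shaker where they are.

Things in the scene. Friction and masses are not known exactly. Their poses are not given: they have to be found in the camera images.
- jar_center (a point): centre (half-way up, z axis along the jar) of the loose spice jar: a straight cylinder 41 mm in diameter and 105 mm tall, white and blue label, black cap (top 21 mm), 0.11 kg give or take a third. It starts standing on the worktop to the left of the clamp.
- bed (a point): the jar's place: point on top of the fixed clamp's grey base plate (12 mm above the worktop) midway between the open jaws, on a yellow line. Axes: y along the jaws' closing direction to the sprung (left) jaw, x along the jaw faces away from the robot, z up. Open gap 57 mm (y -28.5 to 28.5); jaws 56 mm wide, tops 50 mm above this point. Stand the jar within 10 mm in x, 8 mm in y.
- driven_jaw: the right jaw (aluminium, rubber face), driven by the lever: 4 mm towards +y of bed per click; origin at the middle of the lower edge of its rubber face. Before the fifth click it only pushes the jar along.
- sprung_jaw: the left jaw (aluminium, rubber face), backed by a spring of about 3 N/mm; at the fifth click it is pushed back about 4 mm and squeezes the jar with about 11 N. Origin at the middle of the lower edge of its rubber face.
- lever_angle (a joint): lever angle, rad: 0 at rest, growing clockwise from above (knob drawn towards the robot). A click every 12 degrees (0.2094 rad): the fifth at 1.047; stop at 1.55. Let go, it springs back to 0. At the knob the pull swings between 2 and 6 N at every click: it rises just past a click, drops off beyond the hump (midway) into the next; 2 N more at the fifth, from the jar.
- pivot (a point): point on the lever's upright axis, 85 mm above the worktop, over the white housing (90 mm square, 61 mm high) at the clamp's right end, 115 mm from bed along its -y. Same axes as bed. The base plate reaches from y +100 to -185 mm of bed and is 120 mm wide.
- knob_mid (a point): middle of the round upright red knob at the lever's end, 85 mm from the pivot axis, 107 mm above the worktop. Diameter here 16 mm, head 21 mm, 48 mm tall (85 to 133 mm above the worktop), on an 18 mm wide bar. At rest the lever points 30 degrees behind the clamp's -y (to +x); at the fifth click 30 degrees in front of it (to -x). The knob may turn between the fingers.
- lever: the steel lever with its red knob, to be drawn and held; origin on the pivot axis, 66 mm above the worktop, x axis along the lever to the knob.
- jar: the spice jar of jar_center; origin at the centre of its underside, z up.
- mug: bystander: green and white mug, 78 mm wide, 101 mm tall, standing behind the jar; origin under its centre.
- tin: bystander: fruit tin, 75 mm in diameter, 58 mm tall, to the right; origin under its centre.
- salt: bystander: clear salt shaker with a grey cap, 44 mm in diameter, 90 mm tall, to the right; origin under its centre.
Not all that is in view belongs to the job. Leave any pink look-alike of the jar alone.

How it is judged (in metres and radians):
On the way, in this order (a step that is already met when the one before it is completed fails the run):
1. the jar stands upright on the bed, within 10 mm of the middle in x and 8 mm in y, let go, the lever still at rest (x of jar_center in the frame of bed between -0.01 and 0.01 m and y of jar_center in the frame of bed between -0.008 and 0.008 m and z of jar_center in the frame of bed below 0.056 m and angle between jar_center's own z axis and vertical below 0.06 rad and contact force between the fingers and jar below 0.1 N and value of joint lever_angle below 0.1 rad), for 0.2 s.
2. the lever is drawn through the clicks by its knob (value of joint lever_angle above 0.35 rad and contact force between the fingers and lever above 0.5 N), for 0.05 s.
3. the lever is at the fifth click, held by the knob, and the jaws squeeze the jar (value of joint lever_angle between 0.96 and 1.14 rad and contact force between the fingers and lever above 0.5 N and contact force between jar and sprung_jaw above 3 N), for 0.3 s.
At the end, for the whole second after the job is handed in: The lever rests at the fifth click (0.96 to 1.14 rad), still, with the robot's fingers holding the lever (over 0.5 N); the jar stands on the bed upright within 0.08 rad and within 13 mm of the yellow centre line in x, squeezed by both jaws with over 3 N, touched by no part of the robot (all of step 3 and velocity of joint lever_angle between -0.1 and 0.1 rad/s and contact force between jar and driven_jaw above 3 N and contact force between each of the arm, the fingers and jar below 0.1 N and x of jar_center in the frame of bed between -0.013 and 0.013 m and z of jar_center in the frame of bed between 0.047 and 0.058 m and angle between jar_center's own z axis and vertical below 0.08 rad); the arm keeps its last pose, push and grip.
It fails at once if the lever goes over the hump towards the sixth click (past 1.18 rad) (value of joint lever_angle above 1.18 rad).
It fails at once if the mug, the tin or the salt shaker is moved by more than 20 mm (distance of any of mug, tin, salt from where it was at the start of the episode above 0.02 m).
It also fails if it takes over 64 s, if anything falls off the work surface, if the arm or the gripper's body presses on something with over 40 N, if the wrist force passes 120 N, or if a joint passes its speed limit or range.

ROBOT

A 6-joint arm with a two-finger parallel gripper is mounted at the origin on a cart in front of the work surface, level with it; the furniture and walls round the work are solid. World frame = base frame: x ahead of the robot, y to its left, z up, the work surface at z = 0. Lengths are in mm, angles in rad, forces in N, time in s.
With the tool pointing down it reaches from about 275 to 850 mm from the base axis. Payload 19 kg.
Tool frame: the origin (TCP) lies between the finger pads; the fingertips stand 11 mm ahead of it and the grasp point (between the pads) lies 8 mm behind it; z points along the fingers, y is the line along which they close (so a half turn about z gives the same grasp; the last joint's range is limited). The gripper opens to 85 mm and grips with 20 to 120 N. Pads are 22 mm wide; open, the fingers measure 114 mm over their backs; the gripper's body (76 mm by 85 mm) begins 54 mm behind the grasp point. The pads swing forward as they close: fully open they stand 13 mm farther back than shut.
Start: joints at [-1.476, 0.15, 1.437, -0, 1.554, -0.134], TCP at [130.391, -559.988, 218.767] pointing down, gripper open.
Joint ranges: [-2.8, 2.8], [-0.68, 2.1], [0.12, 2.68], [-1.39, 4.53], [0.16, 2.79], [-2.81, 2.81]. Speed limits (rad/s): [1.89, 1.89, 2.22, 3.01, 3.01, 3.01].

INTERFACE

Orientations are given as a rotation vector (axis times angle).
In Python, from rig import env, capture, job gives the robot as it stands. The module is installed in compiled form; this text tells all that it offers.
- The arm moves only by the shell command python3 -m handwheel 'ROWS' [FORCE]. ROWS is JSON, a list of rows, each a list of 3 entries, a list of its own where there are three numbers: the turn, a rotation vector about the tool's x, y, z in rad, then the shift along the tool's x, y, z in mm, then the opening, from 0 (shut) to 1 (fully open). In form: [[[ax, ay, az], [x, y, z], gripper], ...]. A call has 1 to 8 rows; each row is the pose to reach, as a shift and turn from the pose commanded when the call began, along the tool's axes at that moment; what a row does not reach only later rows make up. A row lasts 1/8 s, in which the tool goes at most 62.5 mm and 10.7 degrees, less where a joint would pass 70% of its speed; a pose out of reach is approached as far as the arm can. A call with a gripper value outside its range is refused whole. The fingers move at their own pace and stop on an object; FORCE is the grip in N (left out, the last holds). Time passes only in rows, so rows that repeat a pose let the fingers close. It gives the time, the measured TCP pose, the force, the opening and the grip force at its end, in the units of the state.
- env.observe(): the state, without advancing time (a new reading comes with each control period).
- capture(name): name is "scene" or "side" or "wrist"; returns a dict with "img" (400x640x3 uint8, red, green, blue), "z_map" (400x640 float32, mm along the optical axis (not along the pixel's ray), 0 where there is no reading), "fx", "fy", "cx", "cy" (pixels), "distortion" ([k1, k2, p1, p2, k3] as OpenCV has them; the pictures are not rectified), "R" (3x3) and "t" (3): a world point X has camera coordinates R X + t. Camera axes: x right, y down, z forward; pixel columns grow to the right and rows downward; lengths in mm; the calibration is good to about 2 mm. A picture is of the moment at which its call begins.
- job.sign_off(): hands the job in; it is judged then, once.
The state is a dict: "time": time; "joints": joint angles; "qd": joint speeds; "joint_torque": joint torques, N m; "tcp_pos": TCP position; "ee_rot": TCP orientation; "contact_force": force on the tool from outside, world axes, zero at the start; "torque": the same for the moment, N m; "width": opening from 0.0 (shut) to 1.0 (fully open); "gripper_force": force on a finger pad.
Only numpy, scipy, OpenCV 4.12 (cv2) and the standard library are available. Lean on these libraries where they do the work, as an engineer would, in place of code of your own. Each camera call takes 0.05 s, during which the arm holds its last target. There are 200 camera calls.

## Working session

There is one attempt and no reset: what is moved stays moved. The work goes in short steps, Python scripts to look and compute and a shell command to move; the robot and the scene stay as the last step left them, time stands still between calls to the robot, and variables do not carry over. Pictures are saved under pics/ and viewed, at most 10 in all, crops included, and the job is handed in when it is done.

```bash
mkdir -p pics
cat > h.py <<'E'
from rig import env, capture, job
import numpy as np, cv2
from scipy.spatial.transform import Rotation as Ro
def K(c): return np.array([[c['fx'],0,c['cx']],[0,c['fy'],c['cy']],[0,0,1.]])
def ray(c,u,v):
    p=cv2.undistortPoints(np.array([[[u,v]]],float),K(c),np.array(c['distortion'],float))[0,0]
    R=np.array(c['R']);t=np.array(c['t']); return -R.T@t, R.T@np.array([p[0],p[1],1.])
def at_z(c,u,v,z):
    o,d=ray(c,u,v); return o+d*(z-o[2])/d[2]
def at_depth(c,u,v):
    o,d=ray(c,u,v); return o+d*float(c['z_map'][int(round(v)),int(round(u))])
def cloud(c):
    v,u=np.mgrid[0:400,0:640]; p=cv2.undistortPoints(np.stack([u.ravel(),v.ravel()],1)[:,None].astype(float),K(c),np.array(c['distortion'],float))[:,0]
    z=c['z_map'].ravel(); X=np.c_[p*z[:,None],z]; R=np.array(c['R']);t=np.array(c['t'])
    W=(X-t)@R; W[z<=0]=np.nan; return W.reshape(400,640,3)
def save(n,img,s=1): cv2.imwrite('pics/'+n,cv2.resize(img[:,:,::-1],None,fx=s,fy=s,interpolation=cv2.INTER_CUBIC))
E
python3 - <<'E'
from h import *
import pickle
for n in("scene","side"):
    c=capture(n); pickle.dump(c,open(n+'.pkl','wb')); save(n+'0.png',c['img'],1.25); print(n,-np.array(c['R']).T@c['t'])
s=env.observe(); print(s['tcp_pos'],s['ee_rot'],Ro.from_rotvec(s['ee_rot']).as_matrix().round(3))
E
```

```text
scene [-185.16314476  890.9772081  1334.42073608]
side [  514.69934185 -1152.94140714   734.76142955]
[ 130.37786642 -559.79045193  218.2590998 ] [-3.12001055e+00 -3.58504242e-01 -2.95961407e-05] [[ 0.974  0.227 -0.   ]
 [ 0.227 -0.974  0.001]
 [ 0.    -0.001 -1.   ]]
```

View pics/scene0.png

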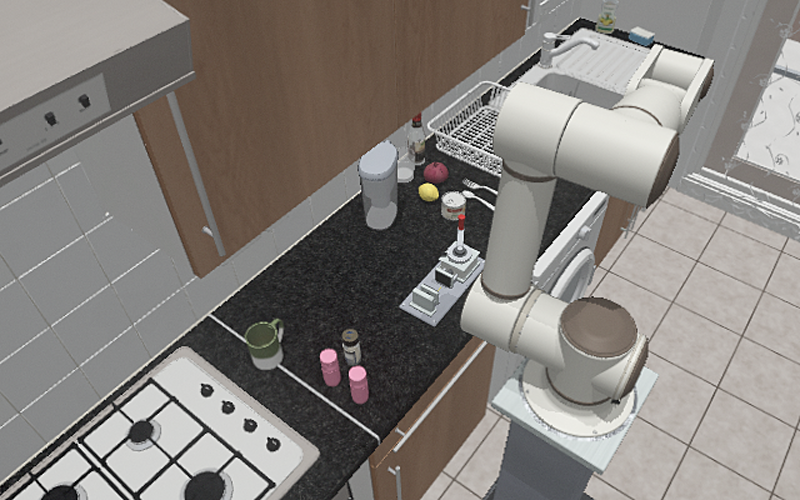

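View pics/side0.png

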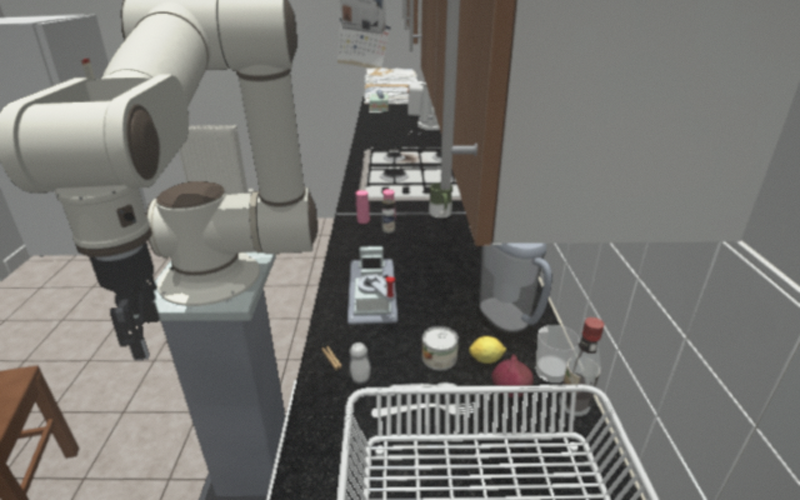

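Scene view: the jar (black cap, label) is at about (350,345); pink look-alikes are at (330,368) and (359,384). Mug (265,345), clamp with jaws (427,300) and (447,275), knob (461,230), tin (454,205). I choose the black-capped one. Next I'll measure and take a close crop.

Run:
```python
from h import *
import pickle
c=pickle.load(open('scene.pkl','rb')); W=cloud(c)
a=c['img'][170:340,170:400]; 
save('crop1.png',a,3.4)
for n,(u,v) in dict(jar=(350,333),pinkA=(329,354),pinkB=(358,371)).items():
    print(n,at_z(c,u/1.25,v/1.25,105).round(0),at_depth(c,u/1.25,v/1.25).round(0))
# cylinder points by height windows near jar
p=at_z(c,350/1.25,333/1.25,105)
for z0,z1 in((20,80),(100,112)):
    m=(np.hypot(W[...,0]-p[0],W[...,1]-p[1])<40)&(W[...,2]>z0)&(W[...,2]<z1)
    q=W[m]; print(z0,len(q),q.min(0).round(),q.max(0).round(),np.median(q,0).round())
# heightmap of clamp
for (u,v) in((402,302),(435,323),(425,290),(445,268),(459,250),(461,220),(480,265)):
    print(u,v,at_depth(c,u/1.25,v/1.25).round(0), at_z(c,u/1.25,v/1.25,12).round())
```

```text
jar [498. 267. 105.] [499. 266. 102.]
pinkA [497. 344. 105.] [495. 345. 108.]
pinkB [411. 338. 105.] [412. 336. 101.]
20 157 [472. 256.  20.] [512. 295.  80.] [481. 286.  50.]
100 120 [474. 254. 100.] [513. 293. 112.] [493. 272. 105.]
402 302 [503.  57.  16.] [505.  55.  12.]
435 323 [389.  61.  16.] [391.  59.  12.]
425 290 [459.  11.  54.] [480. -18.  12.]
445 268 [ 474. -104.   31.] [ 484. -119.   12.]
459 250 [ 456. -143.   84.] [ 493. -202.   12.]
461 220 [ 495. -206.  129.] [ 561. -313.   12.]
480 265 [ 410. -190.   11.] [ 410. -189.   12.]
```

View pics/crop1.png

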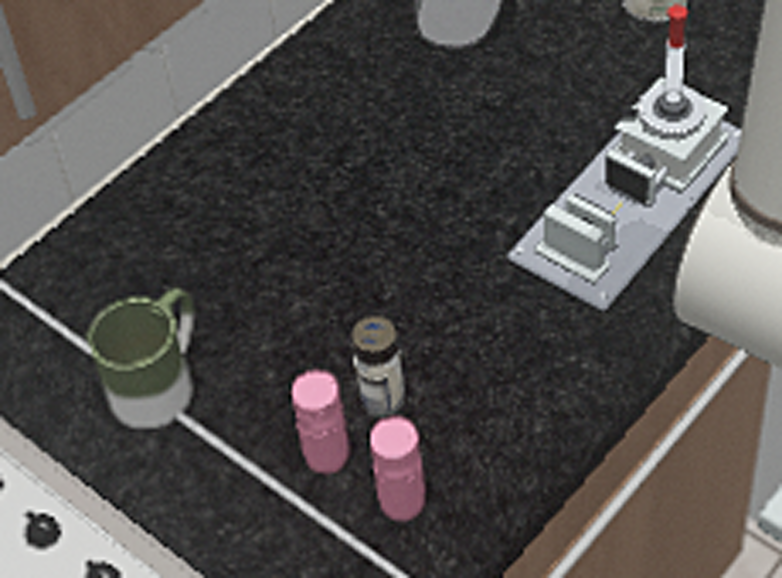

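The crop confirms it: the black-capped jar is at about (378,345), top centre world ≈ (493,272,105). The pink ones lie about 70 mm to its left and front-left. The yellow mark is at crop (617,207). I'll turn the fingers to close along world x and look from above the clamp.

```bash
python3 -m handwheel '[[[0,0,-1.342],[376,-426,-110],1],[[0,0,-1.342],[376,-426,-110],1],[[0,0,-1.342],[376,-426,-110],1],[[0,0,-1.342],[376,-426,-110],1],[[0,0,-1.342],[376,-426,-110],1],[[0,0,-1.342],[376,-426,-110],1],[[0,0,-1.342],[376,-426,-110],1],[[0,0,-1.342],[376,-426,-110],1]]'
python3 - <<'E'
from h import *
s=env.observe(); print(s['tcp_pos'],Ro.from_rotvec(s['ee_rot']).as_matrix().round(3),s['joints'])
E
```

```text
time: 1.1
tcp_pos: [363.6, -125.9, 314.3]
ee_rot: [2.217, 2.225, 0.0]
contact_force: [0.7, -0.9, 0.9]
width: 1.0
gripper_force: 0.0
[ 363.64458883 -125.94036341  314.25169321] [[-0.003  1.     0.   ]
 [ 1.     0.003 -0.   ]
 [-0.     0.    -1.   ]] [-5.34392684e-01 -2.68565358e-01  1.64327095e+00  8.94498789e-05
  1.76649757e+00 -5.37702447e-01]
```

```bash
python3 -m handwheel '[[[0,0,0],[66,36,-16],1],[[0,0,0],[66,36,-16],1],[[0,0,0],[66,36,-16],1]]'
python3 - <<'E'
from h import *
import pickle
c=capture('wrist'); pickle.dump(c,open('w1.pkl','wb')); save('w1.png',c['img'],1.25); print(-np.array(c['R']).T@c['t'],np.array(c['R'])[2])
W=cloud(c); 
for z0,z1 in((8,16),(55,68),(120,140)):
    m=(W[...,2]>z0)&(W[...,2]<z1); v,u=np.where(m); print(z0,m.sum(),u.min(),u.max(),v.min(),v.max(),W[m].min(0).round(),W[m].max(0).round())
E
```

```text
time: 1.48
tcp_pos: [399.4, -61.4, 329.6]
ee_rot: [-2.219, -2.223, 0.001]
contact_force: [-1.0, -0.0, 0.3]
width: 1.001
gripper_force: 0.0
[400.24518235   3.97844053 484.99862558] [ 9.85367847e-05 -2.58760838e-01 -9.65941416e-01]
8 16811 15 630 8 343 [ -67. -376.    8.] [917. 134.  16.]
55 3973 31 604 51 399 [  24. -447.   55.] [809.  74.  68.]
120 4243 0 639 0 328 [  28. -253.  120.] [768. 110. 140.]
```

View pics/w1.png

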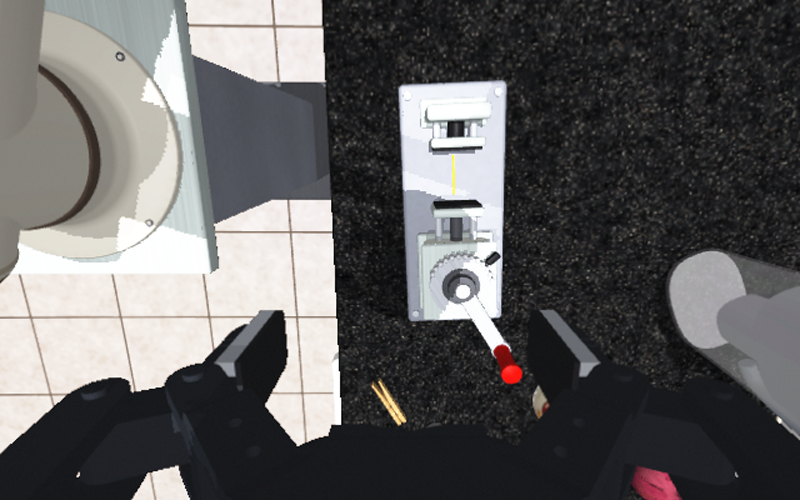

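The wrist view shows the plate corners at (400,85), (507,81), (410,321), (502,319), the yellow line from (454,155) to (455,195), and the pivot screw at (462,290). The knob head is at (511,373).

Run:
```python
from h import *
import pickle
c=pickle.load(open('w1.pkl','rb'))
P=lambda u,v,z: at_z(c,u/1.25,v/1.25,z).round(1)
for n,a in dict(TL=(400,85,12),TR=(507,81,12),BL=(410,321,12),BR=(502,319,12),y0=(454,155,12),y1=(455,195,12),
  drL=(434,201,62),drR=(481,202,62),spL=(433,150,62),spR=(484,149,62),pivot=(462,290,85),knobtop=(512,374,133)).items():
    print(n,P(*a),at_depth(c,a[0]/1.25,a[1]/1.25).round(1))
save('w1c.png',c['img'][100:330,310:430],2.6)
s=pickle.load(open('side.pkl','rb'))
save('s1c.png',s['img'][180:270,260:350],6)
```

```text
TL [392.5  63.9  12. ] [392.3  65.4   0.5]
TR [509.5  68.   12. ] [512.   69.5   1.2]
BL [ 404.6 -217.8   12. ] [ 404.7 -223.     0.9]
BR [ 522.2 -214.7   12. ] [ 524.7 -219.2    2.2]
y0 [454.3 -10.6  12. ] [454.1 -10.6  13.2]
y1 [456.9 -56.4  12. ] [456.8 -56.2  13.2]
drL [429.  -56.4  62. ] [431.4 -61.5  25.9]
drR [478.7 -57.4  62. ] [488.  -64.7  11.7]
spL [426.9  -4.1  62. ] [428.4  -4.6  38.2]
spR [479.   -3.1  62. ] [488.   -3.9  13.7]
pivot [ 458.9 -147.7   85. ] [ 458.2 -146.    89.6]
knobtop [ 504.4 -217.6  133. ] [ 504.6 -217.9  132.5]
```

View pics/w1c.png

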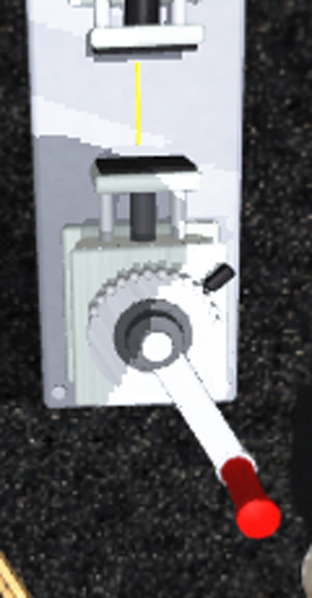

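The plate gives bed ≈ (455.5,-33.5) with yaw about +2.5°, pivot ≈ (459.5,-148) and knob ≈ (505,-218.5). All of it fits the given sizes. Now I'll go over the jar.

```bash
python3 -m handwheel '[[[0,0,0],[334,94,70],1],[[0,0,0],[334,94,70],1],[[0,0,0],[334,94,70],1],[[0,0,0],[334,94,70],1],[[0,0,0],[334,94,70],1],[[0,0,0],[334,94,70],1],[[0,0,0],[334,94,70],1],[[0,0,0],[334,94,70],1]]'
python3 - <<'E'
from h import *
import pickle
c=capture('wrist'); pickle.dump(c,open('w2.pkl','wb')); save('w2.png',c['img'],1.25)
W=cloud(c); m=(abs(W[...,0]-493)<32)&(abs(W[...,1]-272)<32)&(W[...,2]>97)&(W[...,2]<112)
v,u=np.where(m); q=W[m]; print(len(q),u.mean()*1.25,v.mean()*1.25,q.min(0),q.max(0),at_z(c,u.mean(),v.mean(),105))
E
```

```text
time: 2.52
tcp_pos: [493.7, 270.4, 259.7]
ee_rot: [-2.223, -2.22, 0.001]
contact_force: [0.6, -0.6, 0.8]
width: 0.999
gripper_force: 0.0
1298 409.91043913713406 225.62114791987676 [477.11342089 250.68014507  97.03796359] [517.07572352 291.12550074 108.06236472] [497.02151013 271.96278677 105.        ]
```

View pics/w2.png

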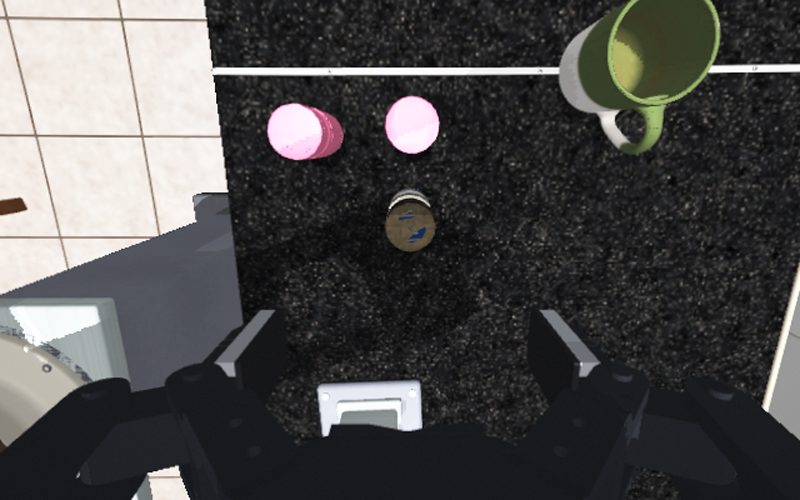

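Wrist view: the cap's circle is at (410,227), giving jar ≈ (497,271.5) midway between the fingers at (270..545). The nearest pink one is at (412,125), clear of the fingers. Going down and closing.

```bash
python3 -m handwheel '[[[0,0,0],[1.5,3.5,60],1],[[0,0,0],[1.5,3.5,120],1],[[0,0,0],[1.5,3.5,170],1],[[0,0,0],[1.5,3.5,194],1],[[0,0,0],[1.5,3.5,194],1],[[0,0,0],[1.5,3.5,194],0.3],[[0,0,0],[1.5,3.5,194],0.3],[[0,0,0],[1.5,3.5,194],0.3]]' 40
python3 -m handwheel '[[[0,0,0],[0,0,0],0.3],[[0,0,0],[0,0,0],0.3],[[0,0,0],[0,0,-30],0.3],[[0,0,0],[0,0,-70],0.3],[[0,0,0],[0,0,-70],0.3]]'
```

```text
time: 3.58
tcp_pos: [497.3, 273.8, 67.3]
ee_rot: [2.221, 2.221, 0.003]
contact_force: [-1.5, -0.3, 7.0]
width: 0.465
gripper_force: 39.4
time: 4.2
tcp_pos: [498.1, 274.2, 139.4]
ee_rot: [2.22, 2.22, 0.008]
contact_force: [-0.2, 0.2, -1.7]
width: 0.455
gripper_force: 41.2
```

```bash
python3 -m handwheel '[[[0,0,0],[-20,-3,-20],0.3],[[0,0,-0.044],[-70,-10,-20],0.3],[[0,0,-0.044],[-125,-17,-20],0.3],[[0,0,-0.044],[-180,-25,-20],0.3],[[0,0,-0.044],[-235,-33,-20],0.3],[[0,0,-0.044],[-280,-39,-20],0.3],[[0,0,-0.044],[-308,-43,-20],0.3],[[0,0,-0.044],[-308,-43,-20],0.3]]'
python3 - <<'E'
from h import *
import pickle
s=env.observe(); print(s['tcp_pos'],Ro.from_rotvec(s['ee_rot']).as_matrix().round(3))
for n in('wrist','scene','side'):
    c=capture(n); pickle.dump(c,open('a_'+n+'.pkl','wb'))
    if n=='wrist': save('w3.png',c['img'],1.25)
E
```

```text
time: 5.2
tcp_pos: [452.9, -36.4, 156.0]
ee_rot: [-2.175, -2.267, 0.001]
contact_force: [-0.5, 0.2, -1.3]
width: 0.461
gripper_force: 41.1
[452.94818395 -36.43520408 156.02617888] [[-0.041  0.999 -0.   ]
 [ 0.999  0.041 -0.   ]
 [-0.    -0.    -1.   ]]
```

View pics/w3.png

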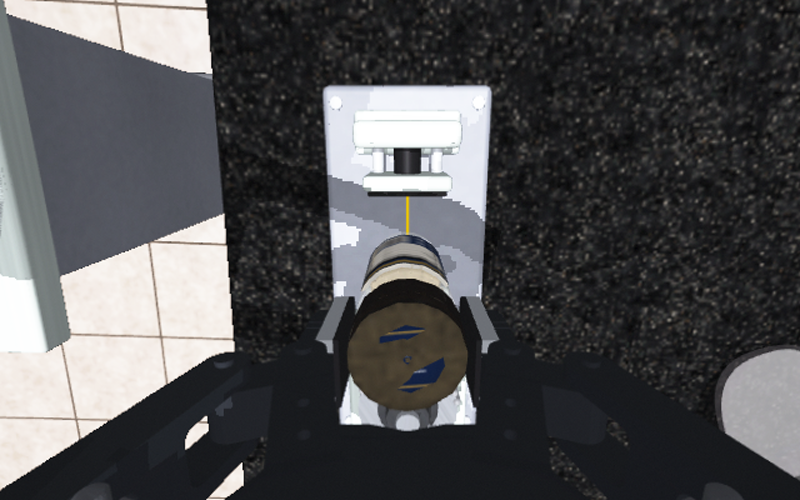

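The wrist view shows the jar upright in the fingers: cap centre (407,345), near bottom edge (408,236), yellow line at x=407, plate edges at 326 and 489.

Run:
```python
from h import *
import pickle
c=pickle.load(open('a_wrist.pkl','rb'))
P=lambda u,v,z: at_z(c,u/1.25,v/1.25,z).round(1)
print('cap',P(407,345,194),at_depth(c,400/1.25,345/1.25)); print('capL/R',P(346.5,345,194),P(467.5,345,194)); print('bottom front',P(408,236,89))
print('line',P(407,197,12),P(407,233,12)); print('plate',P(323,87,12),P(491,86,12),P(332,285,12),P(484,275,12)); print('spr',P(363,190,62),P(451,190,62))
m=(lambda W:(W[...,2]>185)&(W[...,2]<200)&(np.hypot(W[...,0]-453,W[...,1]+36)<19))
for n in('wrist','scene'):
    q=cloud(pickle.load(open('a_'+n+'.pkl','rb'))); q=q[m(q)]; print(n,len(q), *(q.min(0),q.max(0),q.mean(0)) if len(q) else '')
```

```text
cap [453.8 -34.5 194. ] [451.57465715 -34.56428536 194.0114321 ]
capL/R [434.3 -35.3 194. ] [473.4 -33.7 194. ]
bottom front [454.  -22.7  89. ]
line [452.9 -10.8  12. ] [454.1 -38.3  12. ]
plate [391.5  63.1  12. ] [508.1  68.5  12. ] [396.5 -82.8  12. ] [515.9 -69.6  12. ]
spr [425.3  -1.   62. ] [479.7   1.3  62. ]
wrist 6497 [434.04393004 -54.97484394 185.009397  ] [471.96321554 -18.41453073 199.73382137] [453.09142616 -34.91051583 193.90765123]
scene 72 [436.88137761 -50.24771563 186.31076802] [471.79979183 -18.58477978 199.81916427] [454.34448167 -32.55964848 193.84434706]
```

Run:
```python
from h import *
import pickle
for n in('wrist','scene','side'):
    W=cloud(pickle.load(open('a_'+n+'.pkl','rb'))); print(n)
    for z in range(85,195,10):
        q=W[(abs(W[...,2]-z)<5)&(np.hypot(W[...,0]-454,W[...,1]+34)<32)]
        if len(q)>5:
            k=q[abs(q[:,0]-454)<4]
            print(z,len(q),'y at mid x',np.median(k[:,1]).round(1) if len(k) else None,'x',q[:,0].min().round(),q[:,0].max().round(),'y',q[:,1].min().round(),q[:,1].max().round())
```

```text
wrist
95 93 y at mid x -19.7 x 436.0 468.0 y -30.0 -19.0
105 124 y at mid x -18.7 x 434.0 470.0 y -31.0 -18.0
115 194 y at mid x -18.8 x 434.0 470.0 y -32.0 -18.0
125 225 y at mid x -18.7 x 434.0 470.0 y -31.0 -18.0
135 266 y at mid x -18.8 x 434.0 470.0 y -32.0 -18.0
145 314 y at mid x -18.8 x 434.0 473.0 y -34.0 -18.0
155 476 y at mid x -19.1 x 434.0 473.0 y -36.0 -18.0
165 538 y at mid x -19.7 x 434.0 474.0 y -36.0 -19.0
175 701 y at mid x -19.1 x 422.0 485.0 y -35.0 -19.0
185 1343 y at mid x -19.1 x 422.0 486.0 y -36.0 -18.0
scene
95 18 y at mid x -19.6 x 430.0 462.0 y -39.0 -17.0
105 26 y at mid x -17.5 x 429.0 459.0 y -40.0 -15.0
115 25 y at mid x -18.8 x 430.0 464.0 y -42.0 -15.0
125 25 y at mid x -16.8 x 431.0 464.0 y -52.0 -15.0
135 28 y at mid x -16.8 x 430.0 464.0 y -53.0 -16.0
145 25 y at mid x -18.6 x 430.0 461.0 y -48.0 -13.0
155 30 y at mid x -17.6 x 430.0 465.0 y -49.0 -13.0
165 26 y at mid x -20.2 x 430.0 466.0 y -30.0 -17.0
175 24 y at mid x -18.4 x 424.0 477.0 y -31.0 -14.0
185 37 y at mid x -16.7 x 423.0 484.0 y -33.0 -14.0
side
95 28 y at mid x -57.2 x 436.0 472.0 y -61.0 -44.0
105 29 y at mid x -57.6 x 437.0 472.0 y -61.0 -45.0
115 33 y at mid x -58.5 x 437.0 473.0 y -62.0 -46.0
125 35 y at mid x -58.1 x 437.0 473.0 y -62.0 -47.0
135 30 y at mid x -57.0 x 438.0 473.0 y -60.0 -47.0
145 36 y at mid x -56.4 x 435.0 473.0 y -63.0 -37.0
155 40 y at mid x -58.8 x 435.0 474.0 y -62.0 -42.0
165 41 y at mid x -57.3 x 436.0 474.0 y -61.0 -39.0
175 41 y at mid x -55.3 x 424.0 483.0 y -59.0 -38.0
185 61 y at mid x -57.3 x 424.0 484.0 y -60.0 -37.0
```

The jar hangs upright, centre ≈ (453.7,-38). It needs about +4 mm in y and +1 in x, then 76 mm down.

```bash
python3 -m handwheel '[[[0,0,0],[4,1,0],0.3],[[0,0,0],[4,1,30],0.3],[[0,0,0],[4,1,55],0.3],[[0,0,0],[4,1,68],0.3],[[0,0,0],[4,1,74],0.3],[[0,0,0],[4,1,74],0.3]]'
python3 - <<'E'
from h import *
s=env.observe(); print(s['tcp_pos'])
for n,cx in(('wrist',1),('scene',1),('side',1)):
    W=cloud(capture(n))
    q=W[(abs(W[...,2]-85)<15)&(np.hypot(W[...,0]-454,W[...,1]+34)<32)]
    k=q[abs(q[:,0]-454)<4]; print(n,len(q),np.median(k[:,1]) if len(k) else '',q[:,0].min(),q[:,0].max())
E
```

```text
time: 6.1
tcp_pos: [454.8, -30.2, 82.1]
ee_rot: [2.172, 2.27, 0.0]
contact_force: [-0.4, 0.1, -0.9]
width: 0.458
gripper_force: 41.1
[454.78720951 -30.18480331  82.10954651]
wrist 1286 -13.007587502014198 431.6294849162855 478.82830918400373
scene 68 -13.230124602458261 430.55009904411577 469.9484197229029
side 101 -52.099652343973084 432.9637219921266 481.7762283155427
```

```bash
python3 -m handwheel '[[[0,0,0],[0,0,1.5],0.3],[[0,0,0],[0,0,3],0.3],[[0,0,0],[0,0,3],0.3]]'
```

```text
time: 6.62
tcp_pos: [454.8, -30.4, 79.3]
ee_rot: [2.172, 2.269, 0.001]
contact_force: [-2.4, 0.2, 5.7]
width: 0.463
gripper_force: 41.9
```

Contact with the bed, at about 6 N. Opening, and then going up.

```bash
python3 -m handwheel '[[[0,0,0],[0,0,-0.5],0.7],[[0,0,0],[0,0,-0.5],0.8],[[0,0,0],[0,0,-0.5],0.9],[[0,0,0],[0,0,-0.5],0.9],[[0,0,0],[0,0,-40],0.9],[[0,0,0],[0,0,-100],0.9],[[0,0,0],[0,0,-130],0.9],[[0,0,0],[0,0,-130],0.9]]'
python3 - <<'E'
from h import *
import pickle
s=env.observe(); print(s['tcp_pos'],s['joints'])
for n in('wrist','scene','side'):
    c=capture(n); W=cloud(c); pickle.dump(c,open('b_'+n+'.pkl','wb'))
    for z in(75,95,117):
        q=W[(abs(W[...,2]-z)<7)&(np.hypot(W[...,0]-454,W[...,1]+34)<32)]
        k=q[abs(q[:,0]-454)<4]; print(n,z,len(q),np.median(k[:,1]) if len(k) else '',q[:,0].min() if len(q) else '',q[:,0].max() if len(q) else '')
    if n=='wrist': save('w4.png',c['img'],1.25)
E
```

```text
time: 7.62
tcp_pos: [455.5, -30.5, 211.0]
ee_rot: [2.17, 2.267, 0.003]
contact_force: [-0.8, 0.2, -0.4]
width: 0.896
gripper_force: 0.0
[455.45759316 -30.52011157 211.03394958] [-2.36035106e-01 -1.00020748e-01  1.70953282e+00  1.03565813e-04
  1.52821495e+00 -2.80081679e-01]
wrist 75 124 -13.168594785136568 435.1772582148716 474.0137372975095
wrist 95 92 -13.3078358380438 435.8882180129949 473.1783653376736
wrist 117 1917 -31.664822843759517 434.73465661162777 474.2124162422707
scene 75 33 -13.51143825826456 431.457285715715 461.94251761523617
scene 95 29 -14.341899781699984 430.7102872786723 464.44766281916804
scene 117 103 -32.39042828401654 431.62304200383375 471.9154262745436
side 75 45 -54.926053126535976 438.7210273109295 474.86017924437675
side 95 42 -52.85364457357113 436.11952979612664 475.0809332177087
side 117 77 -44.83267964891857 436.45734935801374 475.48425820429884
```

View pics/w4.png

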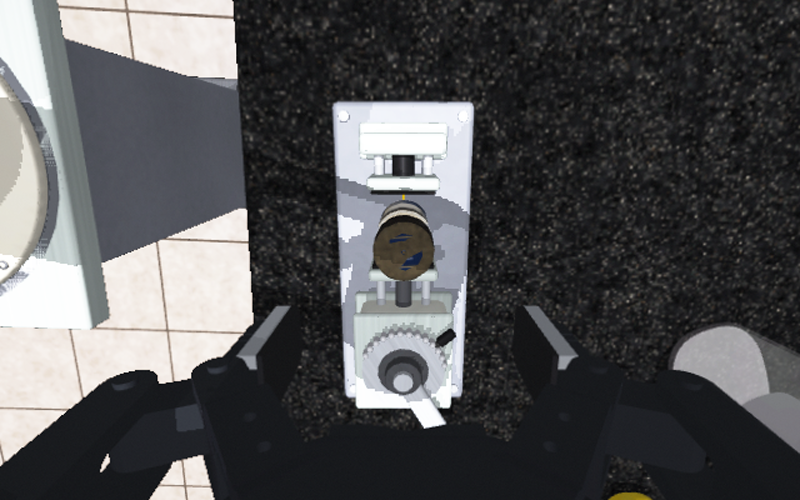

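The jar stands at about (454.5,-33.5), upright on the yellow line: cap (404,250), line (403,197). Next, the knob, tin and salt positions.

```bash
cat >> h.py <<'E'
def knob(c):
    im=c['img'].astype(int); W=cloud(c)
    m=(im[...,0]>110)&(im[...,1]<60)&(im[...,2]<60)&(W[...,2]>75)&(W[...,2]<145)&(np.hypot(W[...,0]-459.5,W[...,1]+148)<125)
    q=W[m]; return len(q),(np.median(q,0).round(1),q.min(0).round(1),q.max(0).round(1)) if len(q) else None
E
python3 - <<'E'
from h import *
import pickle
for f in('w1','b_scene','b_side'): print(f,knob(pickle.load(open(f+'.pkl','rb'))))
c=pickle.load(open('scene.pkl','rb')); print('tin',at_z(c,454/1.25,197/1.25,58))
c=pickle.load(open('side.pkl','rb')); print('tin',at_z(c,440/1.25,337/1.25,58),'salt',at_z(c,359/1.25,347/1.25,90))
E
```

```text
w1 (372, (array([ 502.3, -213.8,  129.3]), array([ 494. , -229.3,   87.4]), array([ 513.4, -207.8,  134.6])))
b_scene (0, None)
b_side (15, (array([ 505.4, -226.5,  131.2]), array([ 499.7, -231.2,  129.8]), array([ 513.9, -213.9,  133.1])))
tin [ 610.82809675 -344.09655884   58.        ]
tin [ 611.29717827 -337.27691075   58.        ] salt [ 444.12186509 -403.81445346   90.        ]
```

```bash
python3 -m handwheel '[[[0,0,-0.13],[-50,10,0],0.6],[[0,0,-0.26],[-100,20,0],0.6],[[0,0,-0.39],[-150,32,0],0.6],[[0,0,-0.524],[-190,40,10],0.6],[[0,0,-0.524],[-190,40,20],0.6],[[0,0,-0.524],[-190,40,20],0.6]]'
python3 - <<'E'
from h import *
import pickle
s=env.observe(); print(s['tcp_pos'],Ro.from_rotvec(s['ee_rot']).as_matrix().round(3))
c=capture('wrist'); pickle.dump(c,open('w5.pkl','wb')); save('w5.png',c['img'],1.25); print(knob(c))
E
```

```text
time: 8.52
tcp_pos: [502.2, -217.7, 187.1]
ee_rot: [-1.511, -2.751, -0.001]
contact_force: [-0.4, 0.2, 1.2]
width: 0.599
gripper_force: 0.0
[ 502.20647343 -217.69297755  187.13438578] [[-0.537  0.844 -0.003]
 [ 0.844  0.537  0.002]
 [ 0.003 -0.001 -1.   ]]
(877, (array([ 502.8, -216.4,  131.4]), array([ 494. , -228.8,   85.9]), array([ 514.2, -208.6,  135.1])))
```

View pics/w5.png

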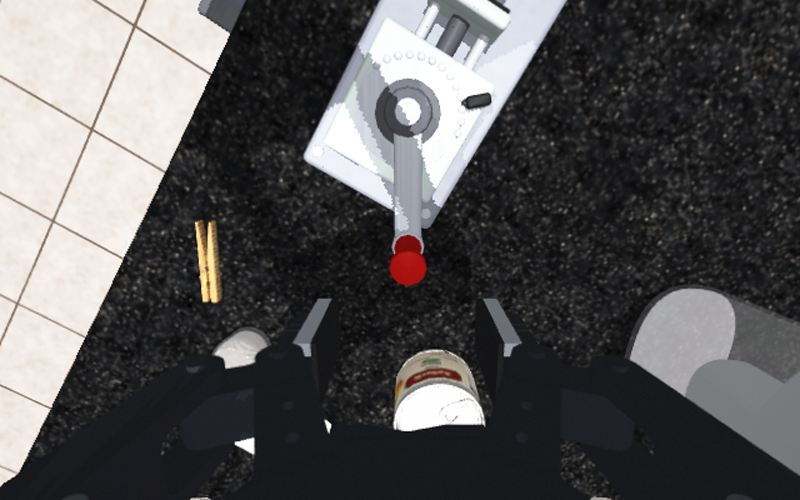

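The wrist view shows the knob head at (408,268), bar pointing straight up the picture at 408, fingers at 320 and 490: aligned. Going down around the knob and gripping.

```bash
python3 -m handwheel '[[[0,0,0],[-2,1,40],0.6],[[0,0,0],[-2,1,75],0.6],[[0,0,0],[-2,1,87],0.6],[[0,0,0],[-2,1,87],0.6],[[0,0,0],[-2,1,87],0],[[0,0,0],[-2,1,87],0],[[0,0,0],[-2,1,87],0],[[0,0,0],[-2,1,87],0]]' 60
python3 - <<'E'
from h import *
s=env.observe(); print(s['tcp_pos'],s['torque'])
E
```

```text
time: 9.57
tcp_pos: [504.7, -220.4, 103.3]
ee_rot: [1.51, 2.754, -0.002]
contact_force: [-7.3, -3.6, 9.5]
width: 0.209
gripper_force: 58.3
[ 504.73914762 -220.40553236  103.32788926] [-0.6396065  1.2996753  0.0585756]
```

Gripped. Drawing to the third click first, along the arc (85 mm radius, tool x inward, tool y against the motion).

```bash
python3 -m handwheel '[[[0,0,0.105],[0.5,-8.9,-2],0],[[0,0,0.209],[1.9,-17.7,-2],0],[[0,0,0.314],[4.2,-26.3,-2],0],[[0,0,0.419],[7.3,-34.6,-2],0],[[0,0,0.524],[11.4,-42.5,-2],0],[[0,0,0.628],[16.2,-50,-2],0],[[0,0,0.628],[16.2,-50,-2],0]]'
python3 - <<'E'
from h import *
s=env.observe(); d=np.array(s['tcp_pos'])[:2]-[459.5,-148]; print(s['tcp_pos'],np.hypot(*d),np.radians(-57.5)-np.arctan2(d[1],d[0]),s['torque'])
c=capture('wrist'); q=cloud(c); print(knob(c))
E
```

```text
time: 10.45
tcp_pos: [453.4, -233.6, 104.2]
ee_rot: [2.289, 2.15, -0.002]
contact_force: [-1.4, -7.6, -10.4]
width: 0.203
gripper_force: 59.8
[ 453.41403603 -233.61308137  104.15253922] 85.82912477129408 0.6381994730613825 [-1.31096615  0.21618371  0.1331297 ]
(1378, (array([ 454.5, -231.2,  132. ]), array([ 445.7, -242.5,  129.6]), array([ 463.2, -222.2,  134.9])))
```

```bash
python3 -m handwheel '[[[0,0,0.105],[0.5,-8.9,1],0],[[0,0,0.209],[1.9,-17.7,1],0],[[0,0,0.314],[4.2,-26.3,1],0],[[0,0,0.4],[6.7,-33.1,1],0],[[0,0,0.4],[6.7,-33.1,1],0]]'
python3 - <<'E'
from h import *
s=env.observe(); d=np.array(s['tcp_pos'])[:2]-[459.5,-148]; print(s['tcp_pos'],np.hypot(*d),np.radians(-57.5)-np.arctan2(d[1],d[0]),s['torque'])
c=capture('wrist'); W=cloud(c); print(knob(c)); save('w6.png',c['img'],1.25)
q=W[(abs(W[...,2]-117)<7)&(np.hypot(W[...,0]-454,W[...,1]+30)<32)]; print(q.min(0),q.max(0))
E
```

```text
time: 11.12
tcp_pos: [421.0, -225.5, 103.9]
ee_rot: [2.668, 1.652, -0.002]
contact_force: [-5.1, -12.9, -1.4]
width: 0.203
gripper_force: 60.5
[ 421.03341912 -225.48443964  103.94644768] 86.50731894292234 1.0280296917468823 [-1.97011904  0.7712129   0.23381857]
(1399, (array([ 422.9, -223.4,  131.9]), array([ 412.9, -234.1,   86.5]), array([ 432.3, -214. ,  135.4])))Traceback (most recent call last):
  File "<stdin>", line 4, in <module>
    return umr_minimum(a, axis, None, out, keepdims, initial, where)
ValueError: zero-size array to reduction operation minimum which has no identity
```

View pics/w6.png

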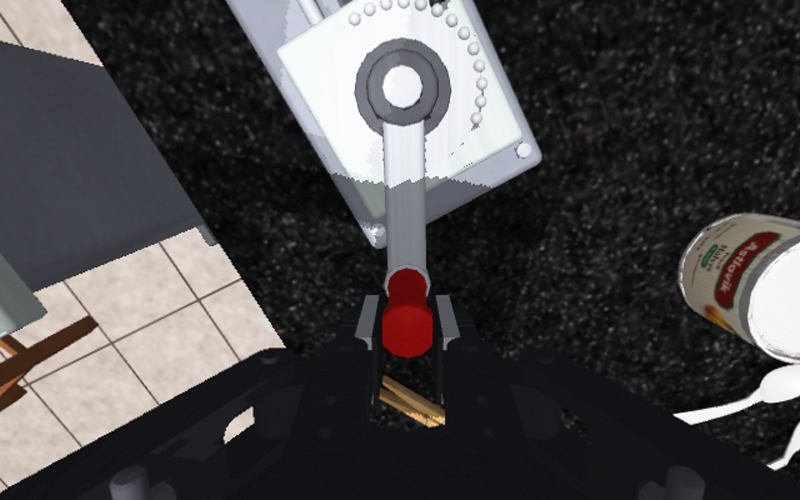

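The wrist view shows the knob gripped at (408,328), pivot at (403,86). Checking the turn from rest using both pictures, plus the jar.

Run:
```python
from h import *
import pickle
def ang(c,p,k):
    a=at_z(c,p[0]/1.25,p[1]/1.25,89);b=at_z(c,k[0]/1.25,k[1]/1.25,133); d=b-a; print(a.round(1),b.round(1),np.hypot(d[0],d[1])); return np.arctan2(d[1],d[0])
a0=ang(pickle.load(open('w5.pkl','rb')),(408,112),(408,268)); c=capture('wrist'); a1=ang(c,(403,86),(407,328)); print('theta',a0-a1)
# jaws and jar
for n in('scene','side'):
    W=cloud(capture(n))
    for z in(75,95,117):
        q=W[(abs(W[...,2]-z)<7)&(np.hypot(W[...,0]-454,W[...,1]+30)<34)]; k=q[abs(q[:,0]-454)<4]
        print(n,z,len(q),np.median(k[:,1]) if len(k) else '',q.min(0).round() if len(q) else '',q.max(0).round() if len(q) else '')
s=env.observe();print(s['contact_force'],s['tcp_pos'],s['qd'])
```

```text
[ 459.2 -147.4   89. ] [ 504.3 -218.3  133. ] 83.98820488404974
[ 459.3 -147.4   89. ] [ 423.7 -222.3  133. ] 82.93195310015597
theta 1.0089378845079975
scene 75 36 -1.5380601988301836 [431. -31.  68.] [465.   2.  82.]
scene 95 29 -0.4069111927125045 [432. -27.  88.] [465.   1. 102.]
scene 117 104 -15.242836840597315 [431. -40. 110.] [470.   2. 123.]
side 75 11  [438. -42.  68.] [474. -28.  80.]
side 95 7  [442. -39.  89.] [475. -21. 102.]
side 117 48 -34.22755669897562 [449. -44. 111.] [472.  -5. 120.]
[ -4.67974271 -11.42748685  -0.88798847] [ 421.33087915 -225.64887827  103.92311404] [ 1.20620281e-03 -4.25387868e-05 -1.66529695e-03 -1.12030889e-03
 -6.17541085e-04 -1.90307530e-04]
```

About 1.02 rad, and the jar has been pushed 13 mm onto the sprung jaw, as it should be. A nudge of 0.03 rad, easing the radial push by 1 mm, then hold.

```bash
python3 -m handwheel '[[[0,0,0.015],[-0.5,-1.2,0],0],[[0,0,0.03],[-1,-2.5,0],0],[[0,0,0.03],[-1,-2.5,0],0],[[0,0,0.03],[-1,-2.5,0],0],[[0,0,0.03],[-1,-2.5,0],0],[[0,0,0.03],[-1,-2.5,0],0],[[0,0,0.03],[-1,-2.5,0],0]]'
python3 - <<'E'
from h import *
s=env.observe(); d=np.array(s['tcp_pos'])[:2]-[459.5,-148]; print(s['tcp_pos'],np.hypot(*d),np.radians(-57.5)-np.arctan2(d[1],d[0]),s['width'],s['gripper_force'])
c=capture('wrist'); print(knob(c)); r=knob(c)[1]; k=(r[1]+r[2])/2-np.array([459.3,-147.4,0]); print(-1.004-np.arctan2(k[1],k[0]))
W=cloud(capture('scene'));q=W[(abs(W[...,2]-95)<12)&(np.hypot(W[...,0]-454,W[...,1]+30)<34)&(abs(W[...,0]-454)<4)];print(np.median(q[:,1]))
E
```

```text
time: 12.2
tcp_pos: [418.9, -224.7, 103.7]
ee_rot: [2.692, 1.615, -0.0]
contact_force: [-1.3, -5.5, 1.4]
width: 0.205
gripper_force: 60.8
[ 418.88785925 -224.65767281  103.74443564] 86.7510505844305 1.0544232866776857 0.204765308820301 60.80981109815184
(1401, (array([ 421. , -222.4,  132. ]), array([ 410.9, -233.1,   86.5]), array([ 430.7, -212.8,  134.3])))
1.038091466029225
-0.3770120592407709
```

```bash
python3 -c "
from rig import job
print(job.sign_off())"
```

```text
the job is handed in; nothing more can be done
None
```

The jar stands upright between the jaws, pushed about 13 mm onto the sprung jaw, and I handed the job in with the gripper still holding the lever at about 1.04–1.05 rad (fifth click 1.047); I couldn't measure the squeeze force directly, and no verdict came back.

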